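# Crack open the stuck sand chest and hold it ajar

## Robot

A 6-joint arm with a two-finger parallel gripper is mounted at the origin on the work surface. World frame = base frame: x ahead of the robot, y to its left, z up, the work surface at z = 0. Lengths are in m, angles in rad, forces in N, time in s.
With the tool pointing down it reaches from about 0.2 to 0.875 m from the base axis. Payload 3.4 kg.
Tool frame: the origin (TCP) lies between the finger pads; the fingertips stand 25 mm ahead of it and the grasp point (between the pads) lies 6 mm ahead of it (r.nose_length is the z of the fingertips in the tool frame, in m); z points along the fingers, y is the line along which they close (so a half turn about z gives the same grasp; the last joint's range is limited). The gripper opens to 94 mm and grips with 3 to 60 N. Pads are 16 mm wide; open, the fingers measure 119 mm over their backs; the gripper's body (75 mm by 177 mm) begins 78 mm behind the grasp point.
Start: joints at [-1.305, 0.276, 1.505, -0, 1.361, -0.121], TCP at [0.217, -0.533, 0.23] pointing down, gripper open.
Joint ranges: [-2.89, 2.89], [-0.75, 2.08], [0.22, 2.7], [-1.18, 4.32], [0.11, 2.71], [-2.7, 2.7]. Speed limits (rad/s): [2.57, 2.57, 3.14, 3.14, 3.14, 3.14].

## Interface

Orientations are given as a unit quaternion [w, x, y, z].
In Python, from plant import r, gripper_to, inverse_kinematics, vision, models, telemetry gives the robot as it stands. Calls block until the motion is done:
- r.move_to(position, orientation): joint-space move of the TCP to a pose.
- r.move_l(position, rot=None, vel=0.15, guard=None): straight line of the TCP; rot=None keeps the orientation; vel is the mean speed in m/s. With guard (N) it stops when the force on the tool has changed by that much, and returns True; else False.
- r.movej(angles): joint-space move.
- gripper_to(opening, f_grip=None): finger opening in m; f_grip is the grip in N (None keeps the last); returns when the fingers have stopped.
- r.hold(seconds).
- inverse_kinematics(position, orientation): joint angles nearest the present ones, or None.
- vision.snapshot(name): name is "scene" or "side" or "wrist"; returns the picture (420x560x3 uint8, red, green, blue); there is no depth.
- vision.get_calibration(name): a dict with "fx", "fy", "cx", "cy" (pixels), "position" and "orientation" of the camera in the world. Camera axes: x right, y down, z forward; pixel columns grow to the right and rows downward; lengths in m; the calibration is good to about 2 mm. The wrist camera is an equidistant fisheye: a pixel r from the principal point sees the ray r / f radians off the axis. A picture is of the moment at which its call begins: read the wrist's pose just before it. get_calibration takes no time and is no camera call; for the wrist camera it gives the pose at the moment of the call.
A pose or a line that the arm cannot do raises r.PlanningError and nothing moves.
- r.sign_off(): hands the job in; it is judged then, once.
Trained networks look in the newest picture that a camera, given by its name, has taken for a name from the list of things; names that differ only in an ending like _2 or _b are one class to them, and where a whole thing is asked for, a point or a joint stands for the part that bears it (a point fixed in the world has none). Each returns a list of dicts, best first, with "score" (0 to 1); they miss things now and then, are a little off and sometimes report something else, mostly with a low value. They report only what shows in the picture. A call takes as long as a camera call. They do not tell look-alikes from the thing itself.
- models.boxes_of(thing, camera): "at" ([x, y, z] in m, in world coordinates, good to about 4 mm: the middle of the surface that is visible of it).
- models.regions_of(thing, camera): "pixels" (420x560 bool, what is visible of it).
- models.mark_of(thing, camera): "at" ([x, y, z] in m, in world coordinates, good to about 4 mm: a listed point, or the origin of a listed thing).
Readings, each from a call of its own:
- telemetry.current_t(): time.
- telemetry.current_joints(): joint angles.
- telemetry.current_dq(): joint speeds.
- telemetry.current_joint_efforts(): joint torques, N m.
- telemetry.current_ee_pos(): TCP position.
- telemetry.current_tool_rot(): TCP orientation.
- telemetry.current_wrist_force(): force on the tool from outside, world axes, zero at the start.
- telemetry.current_torque(): the same for the moment, N m.
- telemetry.current_opening(): finger opening in m.
- telemetry.current_finger_force(): force on a finger pad.
Only numpy, scipy, OpenCV 4.12 (cv2) and the standard library are available. Lean on these libraries where they do the work, as an engineer would, in place of code of your own. Each camera call takes 0.05 s, during which the arm holds its last target. There are 200 camera calls.

## Task

The lid of the sand painter's wooden chest has stuck to its rubber seal. Put the stone muller that stands on the lid upright and wholly on its round grinding slab, then pull the lid up by its steel grip until the seal lets go and hold its front edge about 40 mm open, without letting it fly wide open. Finish while still holding the lid ajar with the gripper, and leave the bowls and the brush pot where they are.

Things in the scene. Friction and masses are not known exactly. Their poses are not given: they have to be found in the camera images.
- chest: wooden chest, 200 (x) x 220 (y) x 90 mm high, fixed to the table. Origin at the centre of its underside. Its x points from the lid's front edge (robot's side, with the grip) to the hinge edge, its y along the hinge, z up.
- lid (a joint): opening angle of the chest's lid in rad, 0 shut, growing as the front edge rises about the hinge. The seal holds it shut: a pull of about 15 N upward at the grip is needed to start it; the resistance fades over the first 0.085 rad (15 mm at the grip), after which the lid swings freely and only its weight is felt (about 2 N at the grip), so it falls shut if let go. 0.2 rad is 40 mm open at the front edge.
- lid_grip (a point): the point to grip on the lid: 36 mm above the lid's underside, 24 mm above its top face, in the middle of an upright steel fin 14 mm thick (along the chest's y), 42 mm long (along its x) and 44 mm tall, its top 20 mm above this point. The fin stands near the lid's front edge, 175 mm from the hinge line. It turns with the lid and has the lid's axes (those of the chest when shut).
- lid_hinge (a point): middle of the lid's hinge line, at the chest's far (+x) top edge, 92 mm above the table, with the chest's axes; the line runs along y. The lid is 12 mm thick with its underside at this height when shut (top face 104 mm above the table), 206 x 226 mm.
- lid_front (a point): middle of the lower front edge of the lid, 203 mm from the hinge; 92 mm above the table when shut.
- muller_center (a point): stone muller (hand grinder, about 0.35 kg) standing on the lid, 95 mm tall; this point is half-way up its upright axis (z). Round foot 60 mm across and 22 mm high, a thin neck, and a round knob 38 mm across from 12 to 38 mm above this point (rounded off to the top at 47 mm).
- slab_top (a point): middle of the top face of the round stone grinding slab, 140 mm across, 18 mm high, fixed on the table.
- bowl_a_center (a point): bystander: clay bowl of ochre sand, 140 mm across, 62 mm high; point half-way up its axis.
- bowl_b_center (a point): bystander: dark bowl of rust-red sand, 126 mm across, 56 mm high; point half-way up its axis.
- brush_pot_center (a point): bystander: terracotta pot with brushes, 72 mm across, 85 mm high, the brushes reach 175 mm above the table; point half-way up the pot.
Mind the look-alikes: they are no part of the job. Leave any green or orange look-alike of the part that bears muller_center alone. Several things look just like the part that bears slab_top: the one meant starts farthest from the robot's base.

How it is judged:
By the outcome, as a careful person would: the job done as asked, in the order asked, and still so for the second after the job is handed in, while the arm keeps its last pose, push and grip.
It also fails if it takes over 51 s, if anything falls off the work surface, if the arm or the gripper's body presses on something with over 40 N, if the wrist force passes 120 N, or if a joint passes its speed limit or range.

## Working session

There is one attempt and no reset: what is moved stays moved. The work goes in short steps, each a Python script; the robot and the scene stay as the last script left them, time stands still between calls to the robot, and variables do not carry over. Pictures are saved under pics/ and viewed, at most 10 in all, crops included, and the job is handed in when it is done.

```bash
ls; mkdir -p pics
python3 - <<'E'
from plant import r, vision, models, telemetry
import cv2,numpy as np
for c in ["scene","side"]:
    im=vision.snapshot(c); cv2.imwrite(f"pics/{c}0.png",im[:,:,::-1])
    k=vision.get_calibration(c); print(c,k)
    for t in ["muller_center","slab_top","lid_grip","lid_hinge","chest","lid_front","bowl_a_center","bowl_b_center","brush_pot_center"]:
        print(t,[(np.round(d["at"],3).tolist(),round(d["score"],2)) for d in models.mark_of(t,c)])
print(telemetry.current_t())
E
```

```text
pics
scene {'fx': 393.7026451606255, 'fy': 393.7026451606255, 'cx': 279.61939025481786, 'cy': 213.83383532079475, 'position': array([1.16380031, 0.0642279 , 0.99964271]), 'orientation': array([-0.2016855 ,  0.61257456,  0.72842064, -0.23125473])}
muller_center [([0.786, 0.069, 0.049], 0.91), ([0.585, -0.001, 0.149], 0.83), ([0.534, -0.169, 0.045], 0.68)]
slab_top [([0.308, -0.416, 0.023], 0.86), ([0.51, -0.345, 0.021], 0.63)]
lid_grip [([0.507, 0.069, 0.127], 0.63)]
lid_hinge [([0.662, 0.003, 0.093], 0.97)]
chest [([0.57, 0.038, 0.003], 0.87)]
lid_front [([0.477, 0.081, 0.093], 0.75)]
bowl_a_center [([0.523, 0.32, 0.03], 0.92)]
bowl_b_center [([0.703, -0.302, 0.028], 0.63)]
brush_pot_center [([0.691, 0.313, 0.042], 0.92)]
side {'fx': 431.3964086041256, 'fy': 431.3964086041256, 'cx': 282.3448821539069, 'cy': 205.56016737778285, 'position': array([0.35584562, 0.71509086, 0.80761088]), 'orientation': array([ 0.05171044, -0.12422852,  0.90667598, -0.39978992])}
muller_center [([0.787, 0.069, 0.046], 0.97), ([0.589, -0.001, 0.151], 0.82), ([0.535, -0.174, 0.046], 0.67)]
slab_top [([0.305, -0.419, 0.017], 0.7), ([0.508, -0.344, 0.016], 0.64), ([0.694, 0.319, 0.04], 0.47), ([0.584, -0.0, 0.151], 0.27)]
lid_grip [([0.502, 0.072, 0.124], 0.77)]
lid_hinge [([0.669, 0.002, 0.093], 0.69)]
chest [([0.571, 0.035, -0.005], 0.95), ([0.691, 0.318, 0.04], 0.56)]
lid_front [([0.478, 0.079, 0.088], 0.65), ([0.588, -0.001, 0.15], 0.21)]
bowl_a_center [([0.528, 0.312, 0.033], 0.88)]
bowl_b_center [([0.707, -0.3, 0.03], 0.78)]
brush_pot_center [([0.689, 0.316, 0.043], 0.61)]
1.0
```

View pics/scene0.png

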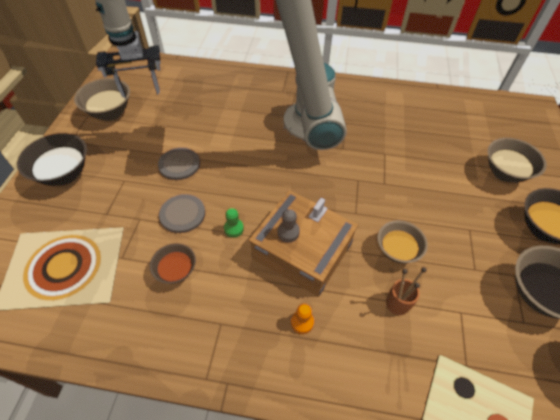

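View pics/side0.png

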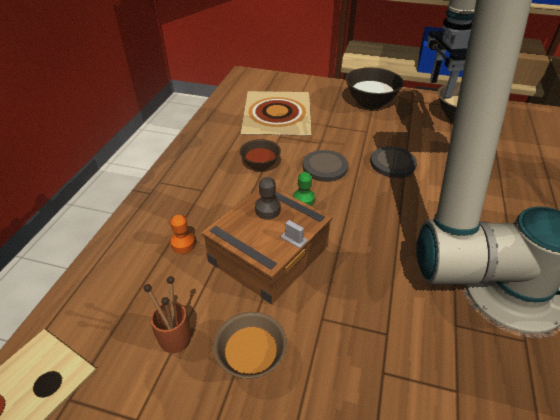

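The scene picture shows the grey muller on the lid at (288,222) and the fin at (318,210). The two grey slabs are at (180,163) and (182,213); the second is farther from the base, so it is the target at about (0.509, -0.345). The green and orange mullers are look-alikes. The side picture agrees: muller at (267,197), fin at (294,232).

```bash
cat > h.py <<'E'
from plant import r, gripper_to, inverse_kinematics, vision, models, telemetry as T
import numpy as np, cv2
from scipy.spatial.transform import Rotation as R
HINGE=np.array([.666,.002,.092]); FRONT=np.array([.4775,.080,.092])
d=HINGE-FRONT; YAW=np.arctan2(d[1],d[0])
def chest(th=0): return R.from_euler('z',YAW)*R.from_euler('y',th)
def q(rot): return rot.as_quat(scalar_first=True)
DOWN=R.from_euler('x',np.pi)       # tool z down, tool y along -chest y
def marks(t,c): return [(np.round(m["at"],3).tolist(),round(m["score"],2)) for m in models.mark_of(t,c)]
def snap(c,f): cv2.imwrite(f"pics/{f}.png",vision.snapshot(c)[:,:,::-1])
E
python3 - <<'E'
from h import *
o=q(chest()*DOWN); o2=q(chest()*R.from_euler('z',np.pi)*DOWN)
for p in ([.587,-.001,.28],[.509,-.3445,.12],[.504,.069,.15]):
    print([None if (j:=inverse_kinematics(p,k)) is None else np.round(j,2) for k in (o,o2)])
gripper_to(.094,25)
r.move_to([.587,-.001,.26],o); print(T.current_t())
r.hold(.1); snap("wrist","w1")
print(marks("muller_center","wrist"),marks("lid_grip","wrist"),marks("lid_front","wrist"),marks("lid_hinge","wrist"))
E
```

```text
[array([-0.12,  0.27,  1.39, -0.  ,  1.48,  1.84]), array([-0.12,  0.27,  1.39,  0.  ,  1.48, -1.3 ])]
[array([-0.71,  0.41,  1.58, -0.  ,  1.15,  1.25]), array([-0.71,  0.41,  1.58,  0.  ,  1.15, -1.89])]
[array([-0.  ,  0.24,  1.77, -0.  ,  1.13,  1.96]), array([-0.  ,  0.24,  1.77,  0.  ,  1.13, -1.18])]
3.525
[([0.535, -0.172, 0.044], 0.94), ([0.789, 0.073, 0.049], 0.63), ([0.587, -0.006, 0.152], 0.6)] [([0.502, 0.072, 0.124], 0.92), ([0.476, 0.085, 0.089], 0.48)] [([0.478, 0.084, 0.086], 0.58)] [([0.664, 0.005, 0.09], 0.92)]
```

Run:
```python
from h import *
o=q(chest()*DOWN)
print(r.move_l([.587,-.002,.183],vel=.1,guard=10))
gripper_to(0.0,25); print("open",T.current_opening(),T.current_finger_force(),T.current_wrist_force(),T.current_t())
if T.current_opening()>.02:
    r.move_l([.587,-.002,.26],vel=.15); print(T.current_opening(),T.current_wrist_force())
    r.move_l([.509,-.3445,.26],vel=.25); print(T.current_opening(),T.current_t())
    r.move_l([.509,-.3445,.115],vel=.15)
    r.hold(.1); snap("side","s2"); print(T.current_t())
```

```text
False
open 0.03689462483214084 25.000102299673017 [0.20862565 0.9311128  0.83825217] 5.7083
0.037020174091206455 [-0.40558094 -0.65590136 -4.76648146]
0.037033356045873184 7.9333
9.2
```

View pics/s2.png

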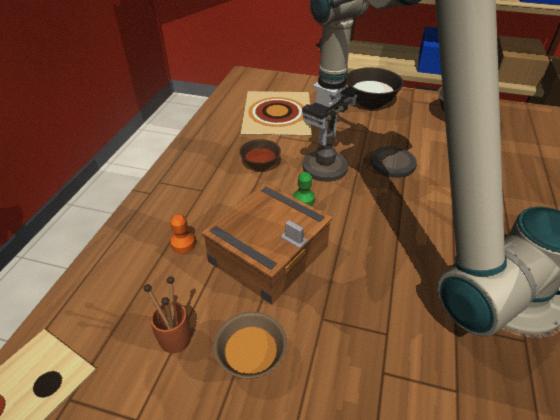

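The muller hangs upright in the gripper over the middle of the target slab at (326,163), and the lid is still shut with its fin at (294,232). Next I lower it until it touches, release it and retreat.

Run:
```python
from h import *
print(r.move_l([.509,-.3445,.09],vel=.03,guard=4),T.current_ee_pos(),T.current_wrist_force())
gripper_to(.094); r.move_l([.509,-.3445,.22],vel=.15)
r.move_l([.504,.07,.22],vel=.25); print(T.current_t())
r.hold(.1); snap("side","s3"); snap("wrist","w3"); vision.snapshot("scene")
for c in("side","wrist","scene"): print(c,marks("muller_center",c),marks("lid_grip",c))
print(marks("slab_top","side"),T.current_t())
```

```text
True [ 0.50894142 -0.34413265  0.09672429] [0.03046912 0.4100927  3.28602574]
13.5833
side [([0.787, 0.073, 0.046], 0.95), ([0.533, -0.178, 0.047], 0.54), ([0.507, -0.344, 0.064], 0.44), ([0.673, -0.0, 0.094], 0.27)] [([0.504, 0.068, 0.128], 0.76)]
wrist [([0.535, -0.174, 0.043], 0.95)] [([0.501, 0.069, 0.124], 0.8)]
scene [([0.506, -0.344, 0.063], 0.93), ([0.788, 0.068, 0.048], 0.83), ([0.535, -0.171, 0.047], 0.58)] [([0.504, 0.069, 0.129], 0.95), ([0.571, 0.037, 0.001], 0.63)]
[([0.507, -0.345, 0.015], 0.91), ([0.307, -0.419, 0.015], 0.59), ([0.671, -0.001, 0.094], 0.55)] 14.1833
```

View pics/s3.png

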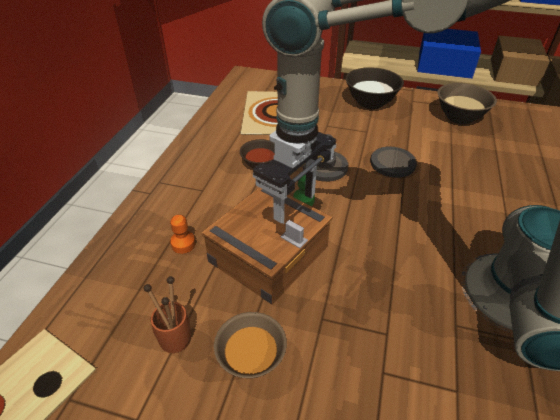

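View pics/w3.png

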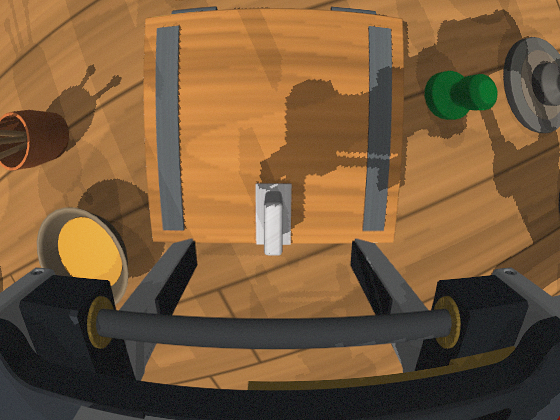

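The side picture shows the chest clear, with the gripper above the fin at (294,232). The wrist picture shows the fin (272,222) between the fingers and aligned with them, and the muller standing on its slab at right (540,85). Now I grip the fin and pull along the hinge arc.

```bash
cat >> h.py <<'E'
def lidpose(th,up=.009): return HINGE+[0,0.0,0]+chest(th).apply([-.175,0,.036+up]), q(chest(th)*DOWN)
E
python3 - <<'E'
from h import *
p,o=lidpose(0); print(p)
r.move_l(p+[0,0,.04],o,vel=.15)
print(r.move_l(p,o,vel=.06,guard=8),T.current_ee_pos())
gripper_to(0,60); print(T.current_opening(),T.current_finger_force(),T.current_wrist_force(),T.current_t())
if T.current_opening()>.01:
  for th in (.01,.02,.03,.045,.06,.08,.1):
    p,o=lidpose(th); r.move_l(p,o,vel=.02)
    print(th,np.round(T.current_ee_pos()-p,4),np.round(T.current_wrist_force(),1),round(T.current_t(),2))
E
```

```text
[0.50429705 0.06891156 0.137     ]
False [0.50453767 0.06889869 0.13706628]
0.01394615560621747 59.99824583530426 [ 0.27096898  3.50800974 -1.33339609] 16.6333
0.01 [ 0.0002  0.0005 -0.0001] [ 1.4  4.2 -1.3] 16.88
0.02 [ 0.0001  0.0005 -0.0004] [ 1.5  5.2 -4.4] 17.13
0.03 [-0.      0.0005 -0.0007] [ 0.9  6.3 -6.7] 17.38
0.045 [ 0.0001  0.0004 -0.0005] [ 1.   5.1 -6.4] 17.67
0.06 [ 0.0001  0.0004 -0.0002] [ 1.2  5.5 -4.4] 17.95
0.08 [ 0.0001  0.0003 -0.0001] [ 2.2  4.8 -4.5] 18.28
0.1 [0.0002 0.0003 0.    ] [ 1.9  5.8 -3. ] 18.62
```

Run:
```python
from h import *
snap("side","s4"); vision.snapshot("scene"); snap("wrist","w4")
for c in("side","scene"): print(c,marks("lid_grip",c),marks("lid_front",c))
print(T.current_opening(),T.current_wrist_force())
a=cv2.imread("pics/s4.png")[150:310,180:360]
b=cv2.imread("pics/w4.png")
cv2.imwrite("pics/c4.png",np.hstack([cv2.resize(a,(450,400)),b[100:300,200:340].repeat(2,0).repeat(2,1)]))
```

```text
side [([0.508, 0.07, 0.145], 0.85)] [([0.477, 0.078, 0.111], 0.67), ([0.507, -0.347, 0.062], 0.49)]
scene [([0.511, 0.062, 0.145], 0.8)] [([0.477, 0.084, 0.114], 0.89)]
0.01376234580092144 [ 2.8627879   4.49349713 -2.74109264]
```

View pics/c4.png

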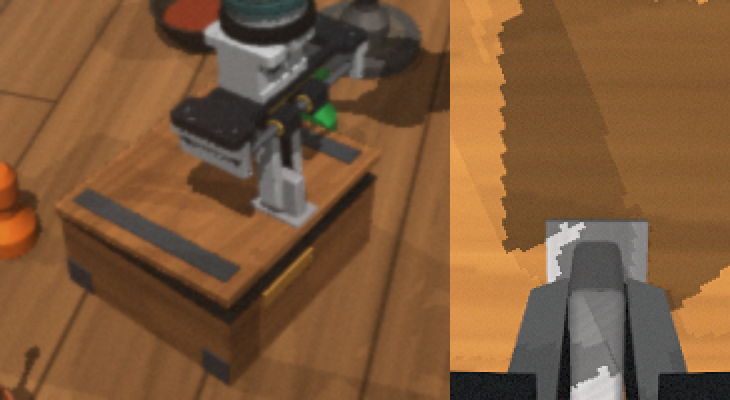

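The crop shows the lid ajar with a dark gap along its front, and the fin held between the pads. The front-edge marks read z ≈ 0.112, so the lid is about 20 mm open with no slip. I continue to 0.2 rad.

Run:
```python
from h import *
for th in (.15,.2):
    p,o=lidpose(th); r.move_l(p,o,vel=.03)
    print(th,np.round(T.current_wrist_force(),1),T.current_opening(),round(T.current_t(),2))
r.hold(.5)
snap("side","s5"); vision.snapshot("scene")
for c in("side","scene"): print(c,marks("lid_grip",c),marks("lid_front",c),marks("muller_center",c))
print(lidpose(.2,0)[0], HINGE+chest(.2).apply([-.203,0,0]),T.current_t())
```

```text
0.15 [ 1.9  4.9 -3.7] 0.013962813442486474 19.42
0.2 [ 2.4  4.1 -3.4] 0.013567843050412235 19.87
side [([0.511, 0.066, 0.159], 0.9)] [([0.48, 0.075, 0.128], 0.73)] [([0.51, -0.342, 0.064], 0.87), ([0.786, 0.07, 0.049], 0.6), ([0.533, -0.175, 0.048], 0.5)]
scene [([0.515, 0.065, 0.159], 0.95), ([0.48, 0.084, 0.135], 0.62), ([0.705, -0.301, 0.027], 0.49)] [([0.482, 0.079, 0.133], 0.92)] [([0.507, -0.346, 0.062], 0.87), ([0.533, -0.17, 0.043], 0.71), ([0.787, 0.069, 0.047], 0.63), ([0.664, 0.001, 0.092], 0.45)]
[0.514129   0.06484317 0.16204953] [0.4821636  0.07807023 0.13232987] 20.7667
```

View pics/s5.png

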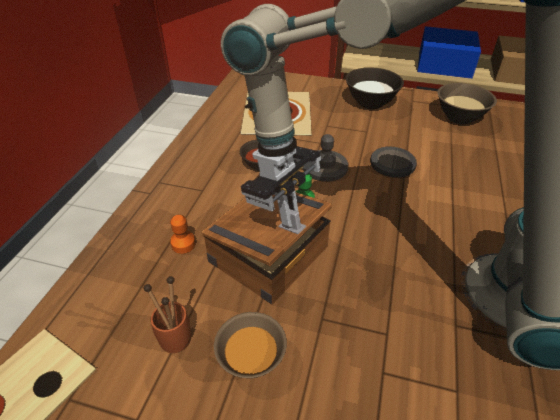

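The lid is ajar with the fin held at (290,215), the muller stands upright on the slab at (327,155), and the bowls and pot have not moved. I'm handing in.

```bash
python3 -c "
from plant import r
print(r.sign_off())"
```

```text
the job is handed in; nothing more can be done
None
```

I handed in the job at about 21 s: the muller stands upright in the middle of the far slab, and the gripper is holding the lid at about 0.2 rad, with the front edge about 40 mm open.

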